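Free the clamped riser plate and stack both risers on the translation stage

ROBOT

A 7-joint arm with a two-finger parallel gripper is mounted at the origin on the work surface. World frame = base frame: x ahead of the robot, y to its left, z up, the work surface at z = 0. Lengths are in m, angles in degrees, forces in N, time in s.
With the tool pointing down it reaches from about 0.425 to 1.025 m from the base axis. Payload 9.4 kg.
Tool frame: the origin (TCP) lies on the mounting face of the last link; the fingertips stand tip_reach ahead of it and the grasp point (between the pads) lies 155 mm ahead of it (tip_reach is the distance from the TCP to the fingertips, in m); z points along the fingers, y is the line along which they close (so a half turn about z gives the same grasp; the last joint's range is limited). The gripper opens to 85 mm and grips with 20 to 120 N. Pads are 22 mm wide; open, the fingers measure 114 mm over their backs; the gripper's body (76 mm by 85 mm) begins 54 mm behind the grasp point. The pads swing forward as they close: fully open they stand 13 mm farther back than shut.
Start: joints at [65.735, 34.337, -0.143, 91.639, 0.103, 54.024, -4.572], TCP at [0.246, -0.682, 0.405] pointing down, gripper open.
Joint ranges: [-147.43, 147.43], [-19.82, 112.94], [-74.19, 73.91], [6.32, 146.72], [-59.91, 239.91], [6.04, 106.73], [-150.56, 150.56]. Speed limits (degrees/s): [127.2, 127.2, 172.46, 172.46, 180, 180, 180].

INTERFACE

Orientations are given as a 3x3 rotation matrix whose columns are the frame's x, y, z axes.
In Python, from plant import state, camera, camera_params, sign_off, tip_reach gives the robot as it stands. The module is installed in compiled form; this text tells all that it offers.
- The arm moves only by the tool step_arm, never from a script. Its argument "targets" is a list of rows, each an object of numbers: "tx", "ty", "tz": the shift along the tool's x, y, z in m; "ax", "ay", "az": the turn, a rotation vector about the tool's x, y, z in rad; "jaw": the opening, from 0 (shut) to 1 (fully open). In form: [{"tx": .., "ty": .., "tz": .., "ax": .., "ay": .., "az": .., "jaw": ..}, ...]. A call has 1 to 10 rows; each row is the pose to reach, as a shift and turn from the pose commanded when the call began, along the tool's axes at that moment; what a row does not reach only later rows make up. A row lasts 1/12 s, in which the tool goes at most 41.7 mm and 7.16 degrees, less where a joint would pass 70% of its speed; a pose out of reach is approached as far as the arm can. A call with a gripper value outside its range is refused whole. The fingers move at their own pace and stop on an object; "grip_force" is the grip in N (left out, the last holds). Time passes only in rows, so rows that repeat a pose let the fingers close. It gives the time, the measured TCP pose, the force, the opening and the grip force at its end, in the units of the state.
- state(): the state, without advancing time (a new reading comes with each control period).
- camera(name): name is "scene" or "top" or "wrist"; returns the picture (420x560x3 uint8, blue, green, red); there is no depth.
- camera_params(name): a dict with "camera_matrix" (3x3 intrinsics, pixels), "dist" ([k1, k2, p1, p2, k3] as OpenCV has them; the pictures are not rectified), "R" (3x3) and "t" (3): a world point X has camera coordinates R X + t; the wrist camera has in their place "T_tool_cam" (4x4, takes a point from camera to tool coordinates, whose origin is the TCP and whose axes are the flange's). Camera axes: x right, y down, z forward; pixel columns grow to the right and rows downward; lengths in m; the calibration is good to about 2 mm. A picture is of the moment at which its call begins: read the wrist's pose just before it. camera_params takes no time and is no camera call.
- sign_off(): hands the job in; it is judged then, once.
The state is a dict: "t": time; "joints": joint angles; "dq": joint speeds; "tau": joint torques, N m; "tool_pos": TCP position; "ee_rot": TCP orientation; "force": force on the tool from outside, world axes, zero at the start; "torque": the same for the moment, N m; "finger_gap": finger opening in m; "gripper_force": force on a finger pad.
Only numpy, scipy, OpenCV 4.12 (cv2) and the standard library are available. Lean on these libraries where they do the work, as an engineer would, in place of code of your own. Each camera call takes 0.05 s, during which the arm holds its last target. There are 200 camera calls.

TASK

Build up the translation stage with the two aluminium riser plates: lay both flat on its carriage, one on top of the other in either order, long side along long side, so that all edges are flush with the carriage and the screw holes line up. One of them is still clamped in the tilting vice: push down the tail of the sprung pawl to lift it off the ratchet wheel so that the jaw backs right off, and only then take the plate out. Set the plates down gently, do not drop them, and leave everything else where it is.

Things in the scene. Friction and masses are not known exactly. Their poses are not given: they have to be found in the camera images.
- vise: The tilting vice, cast grey, bolted down; base 250 x 110 x 12 mm. Origin: on the table straight under the middle of the clamped plate. z up; x: the horizontal direction in which its bed climbs, at 30 degrees to the table. Base from 85 mm behind to 165 mm ahead of the origin (the pawl tail reaches 185 mm); nothing on it above 210 mm.
- bed (a point): Point on the vice's sloping bed under the middle of the clamped plate, 72 mm above the table; axes as the vice's. The bed is 50 mm wide, narrower than the plate. Up the bed from here: jaw lip at 50 mm, head with the ratchet at 104 to 148 mm, up to 45 mm off the bed. Down the bed: a fixed steel jaw at 55 mm, 14 mm high, no lip.
- ratchet_mid (a point): Centre of the toothed ratchet wheel, 48 mm across, on the +y side of the vice's head; a small T-bar, 90 mm long, sits on its shaft on the -y side. The wheel is geared to the moving jaw.
- jaw (a joint): Moving jaw of the vice, m: 0 to 0.001 while its black rubber face clamps the plate (25 N), with a 5 mm lip over the plate's upper end; 0.013 when fully backed off up the bed. A return spring (14 falling to 6 N) drives it back by itself within a second once the pawl is clear of the wheel. Once back it stays back.
- pawl (a joint): The sprung pawl, rad: 0 when its nose lies in the teeth of the ratchet wheel, 0.36 at its stop. It is a rocker: pushing its tail down lifts the nose; the nose is clear of the teeth above about 0.12. Let go, it springs back onto the wheel.
- pawl_pad (a point): Middle of the top of the ribbed steel thumb pad, 28 x 24 mm, on the pawl's tail, past the vice's high end on its +y side, about 200 mm above the table, nothing above it. The pawl's pin is 45 mm from here towards the vice. The pad rises 10 degrees outwards. Pushing it down 6 mm with 4 to 10 N frees the wheel; it can go down 15 mm. The point's axes turn with the pawl.
- plate_a: The riser plate clamped in the vice: bare aluminium, 110 x 60 x 12 mm, 0.15 to 0.3 kg, four screw holes. Origin: centre of its underside; x along the 110 mm, y along the 60 mm, z out of its top face. In the vice it lies on the bed at 30 degrees, long axis up the slope, its long sides free and overhanging the bed by 5 mm.
- plate_b: The other riser plate, same size, form and weight range, lying flat on the table. Origin: centre of its underside; x along the 110 mm, y along the 60 mm, z up.
- plate_a_mid (a point): Centre of the clamped riser plate's volume, 6 mm above its underside; axes as the plate's.
- plate_b_mid (a point): Centre of the other riser plate's volume, 6 mm above its underside; axes as the plate's.
- stage: The translation stage, black, bolted down: base 150 x 76 x 16 mm, above it on steel ways a dark grey carriage 110 x 60 mm, top 45 mm above the table; a micrometer sticks out at the -x end, to 120 mm from the middle, its top 41 mm above the table. Origin on the table under the middle of the carriage; x along its 110 mm, z up.
- stage_top (a point): Centre of the flat top of the stage's carriage, 45 mm above the table; x along its 110 mm, y along its 60 mm, z up. The riser plates have the same outline as the carriage.
- lens_mount: Bystander: the lens in its black round mount on a post with a round foot, about 120 mm tall. Leave it where it is.
- lens_case: Bystander: the flat blue-grey lens case, 75 x 40 x 16 mm, lying flat. Leave it where it is.
- solvent: Bystander: the white bottle, 48 mm across, 135 mm tall, standing. Leave it where it is.
- puck: Bystander: the small brass sample puck with a neck, 42 mm across, 32 mm tall. Leave it where it is.
- driver: Bystander: the screwdriver with a black handle, 190 mm long, lying flat. Leave it where it is.
- spanner: Bystander: the steel spanner, 160 mm long, lying flat. Leave it where it is.
- syringe: Bystander: the syringe with an amber filling, about 130 mm long, lying flat. Leave it where it is.

How it is judged (in metres and radians):
On the way:
1. the pawl has been lifted and the jaw has backed right off while the plate still lies in the vice (value of joint jaw above 0.01 m and distance between plate_a and bed below 0.02 m), for 0.1 s.
At the end, for the whole second after the job is handed in: Both plates lie at rest flat on the carriage, one on the other: centres within 4 mm of the carriage centre and of each other seen from above, long axes within 0.06 rad of the carriage, heights within 3 mm, flat within 0.04 rad; the vice jaw is back by over 10 mm (((horizontal distance between each of plate_a_mid, plate_b_mid and stage_top below 0.004 m and z of plate_a_mid in the frame of stage_top between 0.003 and 0.009 m and angle between the x axis of each of plate_a, plate_b and the x axis of stage_top, either way round below 0.06 rad and angle between the z axis of each of plate_a, plate_b and the z axis of stage_top, either way round below 0.04 rad and z of plate_b_mid in the frame of stage_top between 0.015 and 0.021 m and horizontal distance between plate_a_mid and plate_b_mid below 0.004 m) or (horizontal distance between each of plate_b_mid, plate_a_mid and stage_top below 0.004 m and z of plate_b_mid in the frame of stage_top between 0.003 and 0.009 m and angle between the x axis of each of plate_b, plate_a and the x axis of stage_top, either way round below 0.06 rad and angle between the z axis of each of plate_b, plate_a and the z axis of stage_top, either way round below 0.04 rad and z of plate_a_mid in the frame of stage_top between 0.015 and 0.021 m and horizontal distance between plate_b_mid and plate_a_mid below 0.004 m)) and value of joint jaw above 0.01 m and linear speed of each of plate_a, plate_b below 0.01 m/s); the robot touches nothing.
It fails at once if something else on the table is shifted by more than 25 mm (distance of any of lens_mount, lens_case, solvent, puck, driver, spanner, syringe from where it was at the start of the episode above 0.025 m).
It fails at once if a plate is dropped: it moves faster than 0.45 m/s with no finger on it (a free fall of about 10 mm) ((linear speed of plate_a above 0.45 m/s and contact force between plate_a and the fingers below 0.01 N) or (linear speed of plate_b above 0.45 m/s and contact force between plate_b and the fingers below 0.01 N)).
It fails at once if a plate is pressed on the stage or on the other plate with more than 60 N (contact force between any of plate_a, plate_b and stage above 60 N or contact force between plate_a and plate_b above 60 N).
It also fails if it takes over 72 s, if anything falls off the work surface, if the arm or the gripper's body presses on something with over 40 N, if the wrist force passes 120 N, or if a joint passes its speed limit or range.

## Working session

There is one attempt and no reset: what is moved stays moved. The work goes in short steps, Python scripts to look and compute and a tool call to move; the robot and the scene stay as the last step left them, time stands still between calls to the robot, and variables do not carry over. Pictures are saved under pics/ and viewed, at most 10 in all, crops included, and the job is handed in when it is done.

Besides the shell and the picture viewer there is one more tool, called as name(argument=value, ...) on one line, values as JSON. step_arm: Moves the arm, as the interface text tells. Its arguments: {"type":"object","properties":{"targets":{"type":"array"},"grip_force":{"type":"number"}},"required":["targets"]}

```bash
mkdir -p pics; python3 - <<'E'
from plant import *
import cv2,numpy as np
s=state();print(s['t'],s['tool_pos'],np.round(s['ee_rot'],3),s['finger_gap'],tip_reach if not callable(tip_reach) else tip_reach())
for n in('scene','top'):
    cv2.imwrite(f'pics/{n}0.png',camera(n));p=camera_params(n);print(n,{k:np.round(v,3).tolist() for k,v in p.items()})
print(camera_params('wrist'))
E
```

```text
0.0 [ 0.24632727 -0.68164698  0.40383314] [[ 0.94   0.34  -0.001]
 [ 0.34  -0.94   0.001]
 [-0.    -0.002 -1.   ]] 0.08561837292271492 0.1734
scene {'camera_matrix': [[402.044, 0.0, 284.393], [0.0, 402.044, 211.048], [0.0, 0.0, 1.0]], 'dist': [-0.111, 0.0, 0.0, 0.0, 0.0], 'R': [[-0.607, 0.795, 0.023], [0.515, 0.415, -0.75], [-0.605, -0.443, -0.661]], 't': [0.292, -0.157, 1.37]}
top {'camera_matrix': [[462.578, 0.0, 277.797], [0.0, 462.578, 217.82], [0.0, 0.0, 1.0]], 'dist': [-0.116, 0.0, 0.0, 0.0, 0.0], 'R': [[0.002, -1.0, 0.004], [-0.986, -0.003, -0.166], [0.166, -0.004, -0.986]], 't': [-0.009, 0.551, 1.238]}
{'camera_matrix': array([[355.82148963,   0.        , 276.94084313],
       [  0.        , 355.82148963, 209.74149813],
       [  0.        ,   0.        ,   1.        ]]), 'dist': array([-0.08035944,  0.        ,  0.        ,  0.        ,  0.        ]), 'T_tool_cam': array([[ 1.01619943e-03, -9.61621359e-01, -2.74378078e-01,
         6.89580591e-02],
       [ 9.99999234e-01,  7.83221977e-04,  9.58661384e-04,
        -2.65976738e-04],
       [-7.06970322e-04, -2.74378842e-01,  9.61621418e-01,
         3.11212746e-02],
       [ 0.00000000e+00,  0.00000000e+00,  0.00000000e+00,
         1.00000000e+00]])}
```

View pics/scene0.png

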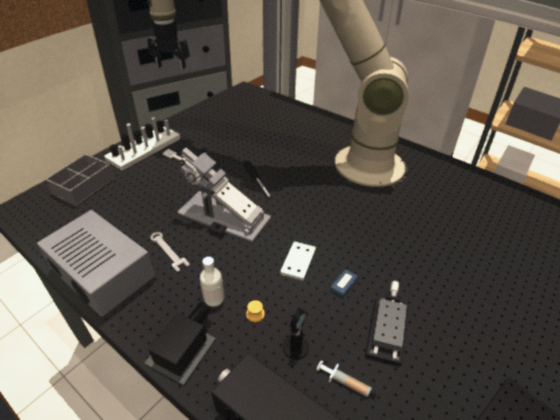

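View pics/top0.png

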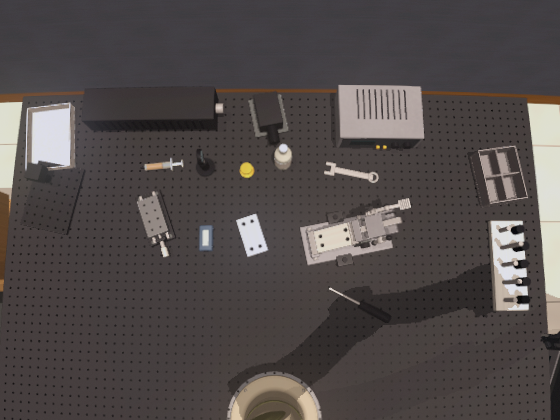

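The scene view shows vice, plate B, stage and all the bystanders. In the top view, plate B is at (252,235), plate A at (332,238), the pad at about (404,204) and the stage at (155,218). I'll zoom in and take a first set of measurements.

```bash
cat > h.py <<'E'
from plant import *
import cv2,numpy as np
def cam(n,s=None):
    p=camera_params(n);K=np.array(p['camera_matrix']);d=np.array(p['dist'])
    if n=='wrist':
        s=s or state();T=np.array(p['T_tool_cam']);Re=np.array(s['ee_rot']);R=(Re@T[:3,:3]);c=Re@T[:3,3]+np.array(s['tool_pos'])
        return K,d,R.T,-R.T@c
    return K,d,np.array(p['R']),np.array(p['t'])
def ray(c,px):
    K,d,R,t=c;u=cv2.undistortPoints(np.array(px,float).reshape(-1,1,2),K,d).reshape(-1,2)
    return -R.T@t,np.c_[u,np.ones(len(u))]@R
def onplane(c,px,z=0,n=(0,0,1),p0=None):
    o,D=ray(c,px);n=np.array(n,float);p0=np.array([0,0,z]) if p0 is None else p0
    return o+D*(((p0-o)@n)/(D@n))[:,None]
def tri(c1,p1,c2,p2):
    A=np.zeros((3,3));b=np.zeros(3)
    for c,p in((c1,p1),(c2,p2)):
        o,D=ray(c,[p]);v=D[0]/np.linalg.norm(D[0]);M=np.eye(3)-np.outer(v,v);A+=M;b+=M@o
    return np.linalg.solve(A,b)
def proj(c,X):
    K,d,R,t=c;return cv2.projectPoints(np.array(X,float).reshape(-1,1,3),cv2.Rodrigues(R)[0],t,K,d)[0].reshape(-1,2)
def snap(n,f):
    s=state();im=camera(n);cv2.imwrite(f'pics/{f}.png',im);return im,cam(n,s),s
E
python3 - <<'E'
from h import *
im=cv2.imread('pics/top0.png');sc=cv2.imread('pics/scene0.png')
c=cam('top')
g=cv2.cvtColor(im,cv2.COLOR_BGR2GRAY)
def blob(x0,y0,x1,y1,th):
    m=np.zeros_like(g);m[y0:y1,x0:x1]=(g[y0:y1,x0:x1]>th)*255
    cs=cv2.findContours(m,0,1)[0];k=max(cs,key=cv2.contourArea);return k
k=blob(225,205,280,265,150);r=cv2.minAreaRect(k);q=onplane(c,cv2.boxPoints(r),.012)
print('B',q.mean(0),q,np.linalg.norm(q[1]-q[0]),np.linalg.norm(q[2]-q[1]))
k=blob(305,215,358,262,190);r=cv2.minAreaRect(k);q=onplane(c,cv2.boxPoints(r),.084)
print('A',r,q.mean(0),q,np.linalg.norm(q[1]-q[0]),np.linalg.norm(q[2]-q[1]))
a=cv2.resize(im[185:275,295:415],None,fx=4.5,fy=4.5,interpolation=2)
b=cv2.resize(im[185:263,132:180],None,fx=5,fy=5,interpolation=2)
s=cv2.resize(sc[140:240,155:275],None,fx=4.,fy=4.,interpolation=2)
o=np.zeros((600,800,3),np.uint8);o[:405,:540]=a;o[:390,550:790]=b;
cv2.imwrite('pics/z1.png',o);cv2.imwrite('pics/z2.png',s)
E
```

```text
B [0.50807178 0.06706751 0.012     ] [[0.55107276 0.11355137 0.012     ]
 [0.57024859 0.05515526 0.012     ]
 [0.46485009 0.02092597 0.012     ]
 [0.4461157  0.07863745 0.012     ]] 0.061463962645950596 0.11081736733193855
A ((331.4705810546875, 237.3823699951172), (21.828205108642578, 35.65273666381836), 75.96376037597656) [ 0.49188261 -0.15142132  0.084     ] [[ 0.50862022 -0.09790025  0.084     ]
 [ 0.53232144 -0.19163552  0.084     ]
 [ 0.47491275 -0.20465649  0.084     ]
 [ 0.45167605 -0.11149303  0.084     ]] 0.09668530636715557 0.05886682576024609
```

View pics/z1.png

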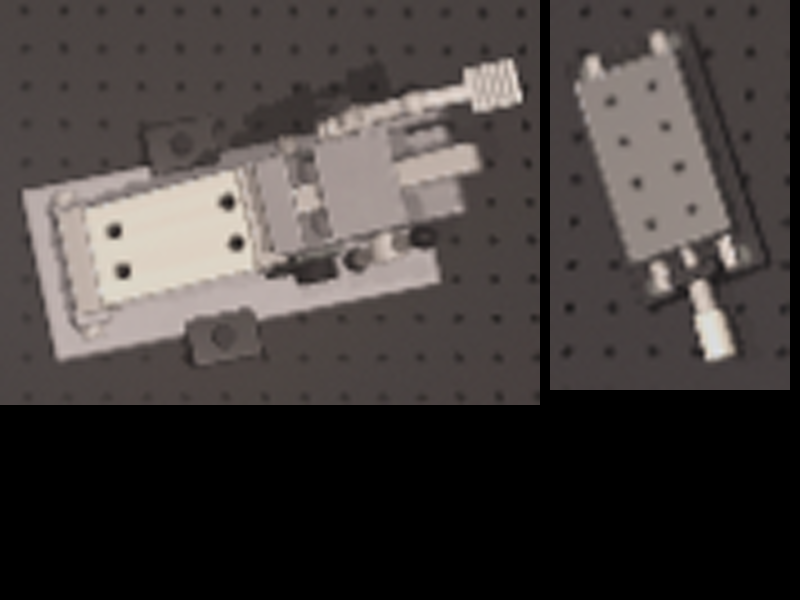

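View pics/z2.png

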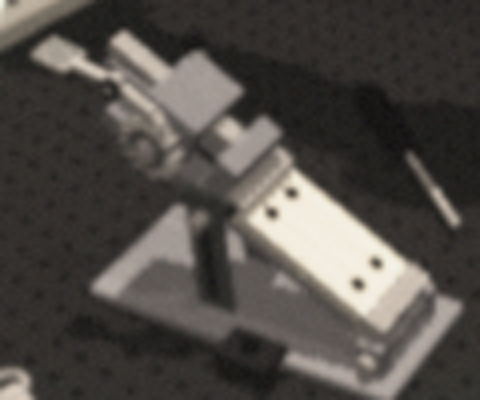

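Crop z1 shows the pad at top px (404.6,203.9), plate A's four holes, and the carriage centred near (152,217) with the micrometer pointing down. Crop z2 shows the pad at scene px (169.5,153.3) and the same plate A holes. Next I triangulate.

```bash
python3 - <<'E'
from h import *
ct,cs=cam('top'),cam('scene')
T=lambda x,y:(295+x/4.5-.4,185+y/4.5-.4)
S=lambda x,y:(155+x/4-.4,140+y/4-.4)
print('pad',tri(ct,T(493,85),cs,S(58,53)))
lo1,lo2,hi1,hi2=[tri(ct,T(*a),cs,S(*b)) for a,b in (((115,231),(358,285)),((123,271),(377,264)),((228,202),(272,213)),((236,243),(292,192)))]
m=(lo1+lo2+hi1+hi2)/4;d=hi1+hi2-lo1-lo2;print('A top mid',m,'yaw',np.degrees(np.arctan2(d[1],d[0])),'pitch',np.degrees(np.arcsin(d[2]/np.linalg.norm(d))),np.linalg.norm(d)/2)
U=lambda x,y:(132+(x-550)/5-.4,185+y/5-.4)
q=onplane(ct,[U(577,92),U(680,55),U(733,232),U(630,263)],.045);print('stage',q.mean(0),q)
E
```

```text
pad [ 0.56254476 -0.32049196  0.20189895]
A top mid [ 0.49275983 -0.15741394  0.08441947] yaw -78.73897620310893 pitch 30.69636986672503 0.07507645861505763
stage [0.55378693 0.34339822 0.045     ] [[0.59254195 0.3898728  0.045     ]
 [0.61386732 0.33179389 0.045     ]
 [0.5131977  0.29725714 0.045     ]
 [0.49554076 0.35466904 0.045     ]]
```

step_arm(targets=[{"tx":0.42,"ty":-0.232,"tz":0.005,"az":-1.466,"jaw":0},{"tx":0.42,"ty":-0.232,"tz":0.005,"az":-1.466,"jaw":0},{"tx":0.42,"ty":-0.232,"tz":0.005,"az":-1.466,"jaw":0},{"tx":0.42,"ty":-0.232,"tz":0.005,"az":-1.466,"jaw":0},{"tx":0.42,"ty":-0.232,"tz":0.005,"az":-1.466,"jaw":0},{"tx":0.42,"ty":-0.232,"tz":0.005,"az":-1.466,"jaw":0},{"tx":0.42,"ty":-0.232,"tz":0.005,"az":-1.466,"jaw":0},{"tx":0.42,"ty":-0.232,"tz":0.005,"az":-1.466,"jaw":0},{"tx":0.42,"ty":-0.232,"tz":0.005,"az":-1.466,"jaw":0},{"tx":0.42,"ty":-0.232,"tz":0.005,"az":-1.466,"jaw":0}], grip_force=40)

```text
invalid input
```

step_arm(targets=[{"tx":0.42,"ty":-0.232,"tz":0.005,"ax":0.0,"ay":0.0,"az":-1.466,"jaw":0.0},{"tx":0.42,"ty":-0.232,"tz":0.005,"ax":0.0,"ay":0.0,"az":-1.466,"jaw":0.0},{"tx":0.42,"ty":-0.232,"tz":0.005,"ax":0.0,"ay":0.0,"az":-1.466,"jaw":0.0},{"tx":0.42,"ty":-0.232,"tz":0.005,"ax":0.0,"ay":0.0,"az":-1.466,"jaw":0.0},{"tx":0.42,"ty":-0.232,"tz":0.005,"ax":0.0,"ay":0.0,"az":-1.466,"jaw":0.0},{"tx":0.42,"ty":-0.232,"tz":0.005,"ax":0.0,"ay":0.0,"az":-1.466,"jaw":0.0},{"tx":0.42,"ty":-0.232,"tz":0.005,"ax":0.0,"ay":0.0,"az":-1.466,"jaw":0.0},{"tx":0.42,"ty":-0.232,"tz":0.005,"ax":0.0,"ay":0.0,"az":-1.466,"jaw":0.0},{"tx":0.42,"ty":-0.232,"tz":0.005,"ax":0.0,"ay":0.0,"az":-1.466,"jaw":0.0},{"tx":0.42,"ty":-0.232,"tz":0.005,"ax":0.0,"ay":0.0,"az":-1.466,"jaw":0.0}], grip_force=40)

```text
t: 0.93
tool_pos: [0.5218, -0.3667, 0.4002]
ee_rot: [[-0.032, 0.999, -0.0], [0.999, 0.032, 0.0], [0.0, -0.0, -1.0]]
force: [1.2, 0.7, -0.4]
finger_gap: 0.0001
gripper_force: 0.0
```

step_arm(targets=[{"tx":0.045,"ty":0.042,"tz":0.0,"ax":0.0,"ay":0.0,"az":-0.166,"jaw":0.0},{"tx":0.045,"ty":0.042,"tz":0.0,"ax":0.0,"ay":0.0,"az":-0.166,"jaw":0.0},{"tx":0.045,"ty":0.042,"tz":0.0,"ax":0.0,"ay":0.0,"az":-0.166,"jaw":0.0},{"tx":0.045,"ty":0.042,"tz":0.0,"ax":0.0,"ay":0.0,"az":-0.166,"jaw":0.0}])

```text
t: 1.27
tool_pos: [0.5623, -0.3214, 0.3999]
ee_rot: [[-0.192, 0.981, -0.001], [0.981, 0.192, 0.0], [0.001, -0.001, -1.0]]
force: [-0.7, -0.6, 0.9]
finger_gap: 0.0001
gripper_force: 0.0
```

```bash
python3 - <<'E'
from h import *
im,c,s=snap('wrist','w1');print(s['t'],s['tool_pos'],np.round(s['ee_rot'],3),s['joints'],s['force'])
print(proj(c,[[.5625,-.3205,.202],s['tool_pos']+s['ee_rot']@np.array([0,0,tip_reach])]))
E
```

```text
1.2667 [ 0.56229301 -0.3214015   0.39988512] [[-0.192  0.981 -0.001]
 [ 0.981  0.192  0.   ]
 [ 0.001 -0.001 -1.   ]] [ 40.17453806  30.87994776 -23.33542434 101.56784989  15.21260801
  50.71249947  21.1551591 ] [-0.6895994  -0.57220111  0.90026497]
[[279.14204706 250.41976715]
 [278.38338547 273.36485771]]
```

View pics/w1.png

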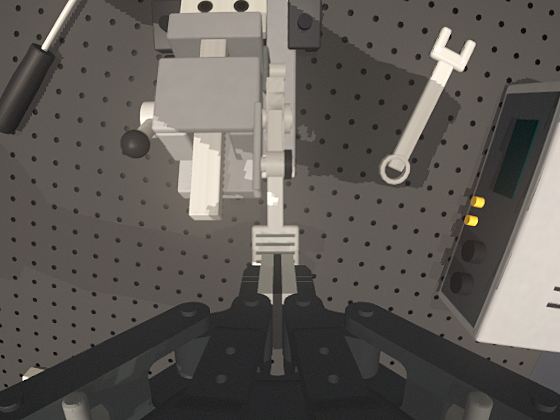

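The wrist view shows the closed fingertips over the ribbed pad (pad at about (275,250), tips at (278,273)), so I can push down now.

step_arm(targets=[{"tx":0.0,"ty":0.0,"tz":0.015,"ax":0.0,"ay":0.0,"az":0.0,"jaw":0.0},{"tx":0.0,"ty":0.0,"tz":0.022,"ax":0.0,"ay":0.0,"az":0.0,"jaw":0.0},{"tx":0.0,"ty":0.0,"tz":0.026,"ax":0.0,"ay":0.0,"az":0.0,"jaw":0.0},{"tx":0.0,"ty":0.0,"tz":0.029,"ax":0.0,"ay":0.0,"az":0.0,"jaw":0.0},{"tx":0.0,"ty":0.0,"tz":0.032,"ax":0.0,"ay":0.0,"az":0.0,"jaw":0.0},{"tx":0.0,"ty":0.0,"tz":0.034,"ax":0.0,"ay":0.0,"az":0.0,"jaw":0.0},{"tx":0.0,"ty":0.0,"tz":0.034,"ax":0.0,"ay":0.0,"az":0.0,"jaw":0.0}])

```text
t: 1.9
tool_pos: [0.5609, -0.324, 0.3663]
ee_rot: [[-0.188, 0.982, -0.001], [0.982, 0.188, -0.001], [-0.001, -0.001, -1.0]]
force: [-1.3, -3.2, 5.1]
finger_gap: 0.0002
gripper_force: 2.0
```

step_arm(targets=[{"tx":0.0,"ty":0.0,"tz":0.002,"ax":0.0,"ay":0.0,"az":0.0,"jaw":0.0},{"tx":0.0,"ty":0.0,"tz":0.002,"ax":0.0,"ay":0.0,"az":0.0,"jaw":0.0},{"tx":0.0,"ty":0.0,"tz":0.002,"ax":0.0,"ay":0.0,"az":0.0,"jaw":0.0},{"tx":0.0,"ty":0.0,"tz":0.002,"ax":0.0,"ay":0.0,"az":0.0,"jaw":0.0},{"tx":0.0,"ty":0.0,"tz":0.002,"ax":0.0,"ay":0.0,"az":0.0,"jaw":0.0},{"tx":0.0,"ty":0.0,"tz":0.002,"ax":0.0,"ay":0.0,"az":0.0,"jaw":0.0},{"tx":0.0,"ty":0.0,"tz":0.002,"ax":0.0,"ay":0.0,"az":0.0,"jaw":0.0},{"tx":0.0,"ty":0.0,"tz":0.002,"ax":0.0,"ay":0.0,"az":0.0,"jaw":0.0},{"tx":0.0,"ty":0.0,"tz":0.002,"ax":0.0,"ay":0.0,"az":0.0,"jaw":0.0},{"tx":0.0,"ty":0.0,"tz":0.002,"ax":0.0,"ay":0.0,"az":0.0,"jaw":0.0}])

```text
t: 2.73
tool_pos: [0.5613, -0.3234, 0.3648]
ee_rot: [[-0.19, 0.982, -0.0], [0.982, 0.19, -0.001], [-0.001, -0.0, -1.0]]
force: [-2.8, -4.2, 5.2]
finger_gap: -0.0
gripper_force: 2.8
```

```bash
python3 - <<'E'
from h import *
im,c,s=snap('top','t2');im0=cv2.imread('pics/top0.png')
o=np.vstack([cv2.resize(i[205:265,300:400],None,fx=5,fy=5,interpolation=2) for i in (im0,im)])
cv2.imwrite('pics/z3.png',o);print(s['t'],s['tool_pos'],s['force'])
E
```

```text
2.7333 [ 0.56133914 -0.32343523  0.36475929] [-2.84182884 -4.20213125  5.18785796]
```

View pics/z3.png

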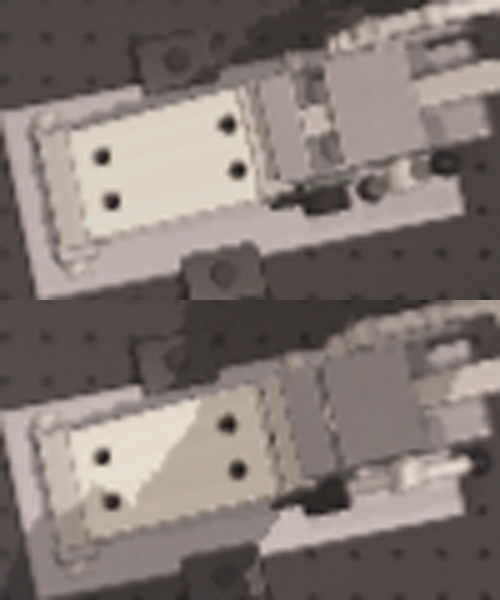

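The lower image shows the jaw fully back against the head and the plate still on the bed. Next I retract and take a viewing pose square to plate A.

```bash
cat >> h.py <<'E'
from scipy.spatial.transform import Rotation as Ro
def Rtool(yawx,tilt=0): # tool x yaw (deg), z down, then turn tilt (deg) about tool y
    a=np.radians(yawx);x=np.array([np.cos(a),np.sin(a),0]);z=np.array([0,0,-1.]);R=np.c_[x,np.cross(z,x),z]
    return R@Ro.from_euler('y',tilt,degrees=True).as_matrix()
def go(P,R,s=None):
    s=s or state();Re=np.array(s['ee_rot']);print('t',s['t'],'shift',np.round(Re.T@(np.array(P)-s['tool_pos']),4),'rot',np.round(Ro.from_matrix(Re.T@R).as_rotvec(),4))
def fmt(s):print('t',s['t'],'pos',np.round(s['tool_pos'],4),'f',np.round(s['force'],1),'gap',round(s['finger_gap'],4),'q7',round(s['joints'][6],1))
E
python3 - <<'E'
from h import *
R=Rtool(101.5,-30);n=-R[:,2];print(n)
G=np.array([.4928,-.1574,.0844])-.006*n
go(G+n*(.155+.12),R)
E
```

```text
[-0.09968397  0.48996235  0.8660254 ]
t 2.7833 shift [ 0.3106 -0.0371  0.047 ] rot [-0.0031 -0.5223 -0.0097]
```

step_arm(targets=[{"tx":0.0,"ty":0.0,"tz":-0.04,"ax":0.0,"ay":0.0,"az":0.0,"jaw":0.0},{"tx":0.01,"ty":0.0,"tz":-0.06,"ax":0.0,"ay":0.0,"az":0.0,"jaw":0.0},{"tx":0.31,"ty":-0.037,"tz":-0.05,"ax":0.0,"ay":-0.522,"az":0.0,"jaw":1.0},{"tx":0.31,"ty":-0.037,"tz":-0.05,"ax":0.0,"ay":-0.522,"az":0.0,"jaw":1.0},{"tx":0.31,"ty":-0.037,"tz":-0.05,"ax":0.0,"ay":-0.522,"az":0.0,"jaw":1.0},{"tx":0.31,"ty":-0.037,"tz":-0.05,"ax":0.0,"ay":-0.522,"az":0.0,"jaw":1.0},{"tx":0.31,"ty":-0.037,"tz":-0.05,"ax":0.0,"ay":-0.522,"az":0.0,"jaw":1.0},{"tx":0.31,"ty":-0.037,"tz":-0.05,"ax":0.0,"ay":-0.522,"az":0.0,"jaw":1.0},{"tx":0.31,"ty":-0.037,"tz":0.047,"ax":0.0,"ay":-0.522,"az":0.0,"jaw":1.0},{"tx":0.31,"ty":-0.037,"tz":0.047,"ax":0.0,"ay":-0.522,"az":0.0,"jaw":1.0}])

```text
t: 3.62
tool_pos: [0.4721, -0.0424, 0.3484]
ee_rot: [[-0.165, 0.981, 0.1], [0.851, 0.193, -0.488], [-0.498, 0.005, -0.867]]
force: [2.7, -0.3, -1.6]
finger_gap: 0.0856
gripper_force: 0.0
```

```bash
python3 - <<'E'
from h import *
R=Rtool(101.5,-30);n=-R[:,2]
G=np.array([.4928,-.1574,.0844])-.006*n
go(G+n*(.155+.12),R);fmt(state())
E
```

```text
t 3.6167 shift [ 0.0308 -0.003   0.0181] rot [ 0.001  -0.0023 -0.0081]
t 3.6167 pos [ 0.4721 -0.0424  0.3484] f [ 2.7 -0.3 -1.6] gap 0.0856 q7 -48.8
```

step_arm(targets=[{"tx":0.031,"ty":-0.003,"tz":0.018,"ax":0.0,"ay":0.0,"az":0.0,"jaw":1.0},{"tx":0.031,"ty":-0.003,"tz":0.018,"ax":0.0,"ay":0.0,"az":0.0,"jaw":1.0},{"tx":0.031,"ty":-0.003,"tz":0.018,"ax":0.0,"ay":0.0,"az":0.0,"jaw":1.0},{"tx":0.031,"ty":-0.003,"tz":0.018,"ax":0.0,"ay":0.0,"az":0.0,"jaw":1.0}])

```text
t: 3.95
tool_pos: [0.4667, -0.0281, 0.3169]
ee_rot: [[-0.166, 0.982, 0.095], [0.851, 0.191, -0.49], [-0.499, -0.001, -0.867]]
force: [0.7, -0.1, -0.0]
finger_gap: 0.0854
gripper_force: 0.0
```

```bash
python3 - <<'E'
from h import *
im,c,s=snap('wrist','w2');fmt(s);print(s['joints'])
R=np.array(s['ee_rot']);n=-Rtool(101.5,-30)[:,2]
P0=np.array([.4928,-.1574,.0844]);print(proj(c,[P0]))
E
```

```text
t 3.95 pos [ 0.4667 -0.0281  0.3169] f [ 0.7 -0.1 -0. ] gap 0.0854 q7 -55.9
[ -5.92248267  26.84094656  -9.77206024 131.60734995  59.01345863
  41.03326866 -55.89363859]
[[279.34755384 210.58431021]]
```

View pics/w2.png

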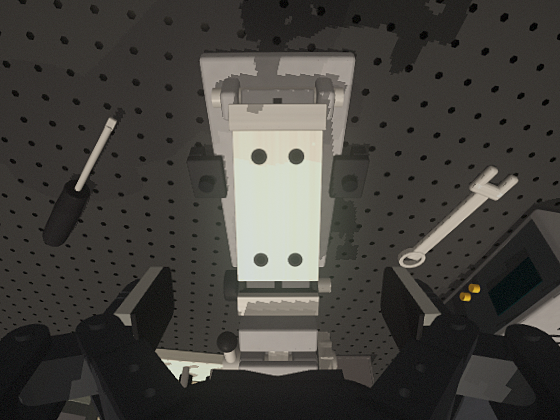

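The view shows plate A square and centred: holes at (259,157), (296,156), (261,260) and (296,260). The jaw lip is clear.

```bash
python3 - <<'E'
from h import *
c=cam('wrist');s=state()
R=Rtool(101.3,-30);n=-R[:,2];P0=np.array([.4928,-.1574,.0844])
im=cv2.imread('pics/w2.png',0)
q=np.array([[259,157],[296,156],[261,260],[296,260]],np.float32)
# refine hole centroids
for i,(x,y) in enumerate(q.astype(int)):
    w=im[y-12:y+13,x-12:x+13];m=(w<120).astype(np.uint8);M=cv2.moments(m,True);q[i]=(x-12+M['m10']/M['m00'],y-12+M['m01']/M['m00'])
X=onplane(c,q,n=n,p0=P0);print(q,X.mean(0),[np.linalg.norm(X[a]-X[b]) for a,b in((0,1),(2,3),(0,2),(1,3))])
d=X[2]+X[3]-X[0]-X[1];yaw=np.degrees(np.arctan2(d[1],d[0]));print(yaw)
R=Rtool(yaw+180,-30);n=-R[:,2];G=X.mean(0)-.006*n
go(G+n*.162,R)
E
```

```text
[[258.56683 156.17113]
 [295.86337 156.13661]
 [260.45456 259.3916 ]
 [294.66208 259.29654]] [ 0.49176972 -0.15781657  0.08451929] [np.float64(0.024775280850645894), np.float64(0.02467797243787585), np.float64(0.074261052910505), np.float64(0.07419935992256864)]
-78.81574299180136
t 4.0 shift [ 0.0023 -0.0004  0.1115] rot [-0.0014 -0.0011 -0.0041]
```

step_arm(targets=[{"tx":0.002,"ty":0.0,"tz":0.03,"ax":0.0,"ay":0.0,"az":-0.004,"jaw":1.0},{"tx":0.002,"ty":0.0,"tz":0.06,"ax":0.0,"ay":0.0,"az":-0.004,"jaw":1.0},{"tx":0.002,"ty":0.0,"tz":0.09,"ax":0.0,"ay":0.0,"az":-0.004,"jaw":1.0},{"tx":0.002,"ty":0.0,"tz":0.113,"ax":0.0,"ay":0.0,"az":-0.004,"jaw":1.0},{"tx":0.002,"ty":0.0,"tz":0.113,"ax":0.0,"ay":0.0,"az":-0.004,"jaw":1.0},{"tx":0.002,"ty":0.0,"tz":0.113,"ax":0.0,"ay":0.0,"az":-0.004,"jaw":1.0},{"tx":0.002,"ty":0.0,"tz":0.113,"ax":0.0,"ay":0.0,"az":-0.004,"jaw":0.4},{"tx":0.002,"ty":0.0,"tz":0.113,"ax":0.0,"ay":0.0,"az":-0.004,"jaw":0.4},{"tx":0.002,"ty":0.0,"tz":0.113,"ax":0.0,"ay":0.0,"az":-0.004,"jaw":0.4},{"tx":0.002,"ty":0.0,"tz":0.113,"ax":0.0,"ay":0.0,"az":-0.004,"jaw":0.4}], grip_force=50)

```text
t: 4.83
tool_pos: [0.477, -0.0809, 0.2195]
ee_rot: [[-0.168, 0.981, 0.098], [0.85, 0.195, -0.49], [-0.499, 0.001, -0.866]]
force: [-1.6, 3.0, 8.3]
finger_gap: 0.0585
gripper_force: 52.3
```

step_arm(targets=[{"tx":0.0,"ty":0.0,"tz":-0.005,"ax":0.0,"ay":0.0,"az":0.0,"jaw":0.4},{"tx":0.0,"ty":0.0,"tz":-0.012,"ax":0.0,"ay":0.0,"az":0.0,"jaw":0.4},{"tx":0.0,"ty":0.0,"tz":-0.025,"ax":0.0,"ay":0.0,"az":0.0,"jaw":0.4},{"tx":0.0,"ty":0.0,"tz":-0.045,"ax":0.0,"ay":0.0,"az":0.0,"jaw":0.4},{"tx":0.0,"ty":0.0,"tz":-0.07,"ax":0.0,"ay":0.0,"az":0.0,"jaw":0.4},{"tx":0.0,"ty":0.0,"tz":-0.1,"ax":0.0,"ay":0.0,"az":0.0,"jaw":0.4},{"tx":0.0,"ty":0.0,"tz":-0.12,"ax":0.0,"ay":0.0,"az":0.0,"jaw":0.4},{"tx":0.0,"ty":0.0,"tz":-0.12,"ax":0.0,"ay":0.0,"az":0.0,"jaw":0.4}])

```text
t: 5.5
tool_pos: [0.4654, -0.0203, 0.3254]
ee_rot: [[-0.169, 0.98, 0.101], [0.851, 0.197, -0.487], [-0.497, 0.004, -0.868]]
force: [1.0, -0.4, -1.8]
finger_gap: 0.0585
gripper_force: 55.1
```

```bash
python3 - <<'E'
from h import *
im,c,s=snap('wrist','w3');fmt(s);print(s['joints'])
R=Rtool(197,0)
go([.5538,.3434,.045+.012+.162+.14],R,s)
E
```

```text
t 5.5 pos [ 0.4654 -0.0203  0.3254] f [ 1.  -0.4 -1.8] gap 0.0585 q7 -54.5
[ -7.43483886  25.79362     -8.97857027 131.42364517  57.28505523
  41.17419768 -54.4799031 ]
t 5.5 shift [ 0.2779  0.1585 -0.1972] rot [-0.4303  0.3959 -1.6282]
```

View pics/w3.png

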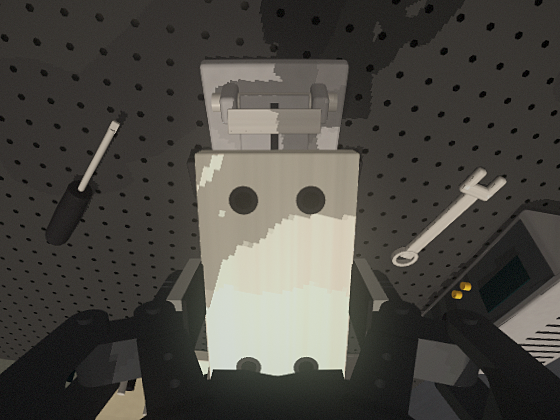

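Plate A is held level in the pads, with the near holes at (243,200) and (310,200). I'll carry it towards the stage.

step_arm(targets=[{"tx":0.278,"ty":0.158,"tz":-0.197,"ax":-0.43,"ay":0.396,"az":-1.628,"jaw":0.4},{"tx":0.278,"ty":0.158,"tz":-0.197,"ax":-0.43,"ay":0.396,"az":-1.628,"jaw":0.4},{"tx":0.278,"ty":0.158,"tz":-0.197,"ax":-0.43,"ay":0.396,"az":-1.628,"jaw":0.4},{"tx":0.278,"ty":0.158,"tz":-0.197,"ax":-0.43,"ay":0.396,"az":-1.628,"jaw":0.4},{"tx":0.278,"ty":0.158,"tz":-0.197,"ax":-0.43,"ay":0.396,"az":-1.628,"jaw":0.4},{"tx":0.278,"ty":0.158,"tz":-0.197,"ax":-0.43,"ay":0.396,"az":-1.628,"jaw":0.4},{"tx":0.278,"ty":0.158,"tz":-0.197,"ax":-0.43,"ay":0.396,"az":-1.628,"jaw":0.4},{"tx":0.278,"ty":0.158,"tz":-0.197,"ax":-0.43,"ay":0.396,"az":-1.628,"jaw":0.4},{"tx":0.278,"ty":0.158,"tz":-0.197,"ax":-0.43,"ay":0.396,"az":-1.628,"jaw":0.4},{"tx":0.278,"ty":0.158,"tz":-0.197,"ax":-0.43,"ay":0.396,"az":-1.628,"jaw":0.4}])

```text
t: 6.38
tool_pos: [0.5545, 0.3484, 0.3539]
ee_rot: [[-0.982, 0.152, 0.111], [0.14, 0.985, -0.103], [-0.125, -0.085, -0.988]]
force: [-1.3, 1.3, -2.4]
finger_gap: 0.0584
gripper_force: 55.1
```

```bash
python3 - <<'E'
from h import *
p=camera_params('wrist');K,d,T=np.array(p['camera_matrix']),np.array(p['dist']),np.array(p['T_tool_cam'])
c=(K,d,T[:3,:3].T,-T[:3,:3].T@T[:3,3])
X=onplane(c,[[243,200],[310,200],[248,367],[304,367]],.156)
print(X,np.linalg.norm(X[0]-X[1]));fmt(state());print(state()['joints'])
go([.5538,.3434,.045+.012+.162+.14],Rtool(197,0))
E
```

```text
[[ 0.03836643 -0.01241736  0.156     ]
 [ 0.03839222  0.01189019  0.156     ]
 [-0.03509743 -0.01237596  0.156     ]
 [-0.03506213  0.01151138  0.156     ]] 0.024307569464811184
t 6.3833 pos [0.5545 0.3484 0.3539] f [-1.3  1.3 -2.4] gap 0.0584 q7 8.0
[-14.1343665   37.35512136 -39.23934374 103.1512602   40.05507863
  53.77170751   8.0028454 ]
t 6.3833 shift [-0.0006 -0.0055 -0.0046] rot [-0.1122  0.1042 -0.4433]
```

```bash
python3 - <<'E'
from h import *
go([.573,.4536,.31],Rtool(197,0))
E
```

```text
t 6.3833 shift [0.0021 0.1101 0.0346] rot [-0.1122  0.1042 -0.4433]
```

step_arm(targets=[{"tx":0.002,"ty":0.11,"tz":0.035,"ax":-0.112,"ay":0.104,"az":-0.443,"jaw":0.4},{"tx":0.002,"ty":0.11,"tz":0.035,"ax":-0.112,"ay":0.104,"az":-0.443,"jaw":0.4},{"tx":0.002,"ty":0.11,"tz":0.035,"ax":-0.112,"ay":0.104,"az":-0.443,"jaw":0.4},{"tx":0.002,"ty":0.11,"tz":0.035,"ax":-0.112,"ay":0.104,"az":-0.443,"jaw":0.4},{"tx":0.002,"ty":0.11,"tz":0.035,"ax":-0.112,"ay":0.104,"az":-0.443,"jaw":0.4},{"tx":0.002,"ty":0.11,"tz":0.035,"ax":-0.112,"ay":0.104,"az":-0.443,"jaw":0.4},{"tx":0.002,"ty":0.11,"tz":0.035,"ax":-0.112,"ay":0.104,"az":-0.443,"jaw":0.4}])

```text
t: 6.97
tool_pos: [0.5748, 0.4438, 0.3077]
ee_rot: [[-0.961, -0.277, 0.001], [-0.277, 0.961, -0.011], [0.002, -0.011, -1.0]]
force: [-0.3, 0.0, -1.1]
finger_gap: 0.0587
gripper_force: 55.1
```

```bash
python3 - <<'E'
from h import *
im,c,s=snap('wrist','w4');fmt(s);print(s['ee_rot'].tolist());print(s['joints'])
E
```

```text
t 6.9667 pos [0.5748 0.4438 0.3077] f [-0.3  0.  -1.1] gap 0.0587 q7 29.6
[[-0.960832530696001, -0.2771256703549097, 0.0014868714336549874], [-0.27712460230178076, 0.960768757658265, -0.011195941535840626], [0.0016741431832638304, -0.01116947349413174, -0.9999362180191627]]
[-15.60618334  47.8228757  -46.98244988  93.78038444  40.67872946
  57.32274655  29.5599026 ]
```

View pics/w4.png

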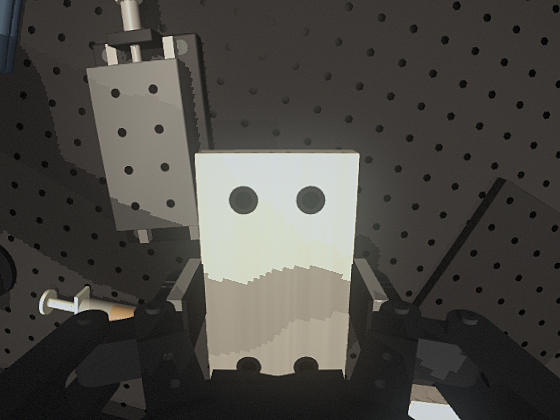

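The carriage is fully in view, with hole pairs from (115,93)/(152,88) to (135,206)/(170,203) and corners at (87,68), (176,58) and (117,230).

```bash
cat > st.py <<'E'
from h import *
im=cv2.imread('pics/w4.png',0)
s=dict(tool_pos=np.array([0.5748,0.4438,0.3077]),ee_rot=np.array([[-0.9608325,-0.2771257,0.0014869],[-0.2771246,0.9607688,-0.0111959],[0.0016741,-0.0111695,-0.9999362]]))
c=cam('wrist',s)
def cen(x,y,r):
    w=im[y-r:y+r+1,x-r:x+r+1].astype(float);m=np.clip(np.median(w)-12-w,0,None);g=np.mgrid[-r:r+1,-r:r+1]
    return x+(g[1]*m).sum()/m.sum(),y+(g[0]*m).sum()/m.sum()
h=[cen(x,y,7) for x,y in[(115,93),(152,88),(122,132),(158,129),(129,169),(165,167),(135,206),(170,203)]]
X=onplane(c,h,.045);C=X.mean(0);rows=X.reshape(4,2,3).mean(1);d=rows[0]-rows[3]
print(np.round(h,1).tolist());print('C',C,'yaw',np.degrees(np.arctan2(d[1],d[0])),'len',np.linalg.norm(d),np.linalg.norm(X[0::2]-X[1::2],axis=1))
q=onplane(c,[(87,68),(176,58),(117,230)],.045);print('corner mid',(q[1]+q[2])/2,np.linalg.norm(q[0]-q[1]),np.linalg.norm(q[0]-q[2]))
p=camera_params('wrist');T=np.array(p['T_tool_cam']);ct=(c[0],c[1],T[:3,:3].T,-T[:3,:3].T@T[:3,3])
X=onplane(ct,[cen(243,200,18),cen(310,200,18)],.157);print('plate holes in tool',X)
E
python3 st.py
python3 - <<'E'
exec(open('st.py').read().split("print(np.round")[0])
go(C+[0,0,.012+.162+.03],Rtool(np.degrees(np.arctan2(d[1],d[0]))))
E
```

```text
[[114.9, 92.8], [152.7, 88.6], [121.6, 132.0], [158.7, 128.6], [128.2, 169.7], [164.4, 166.7], [134.9, 205.9], [170.2, 203.1]]
C [0.55639776 0.34388663 0.045     ] yaw -159.47999745434277 len 0.07502873731069329 [0.02501009 0.02506603 0.02504413 0.02503691]
corner mid [0.55609607 0.34435331 0.045     ] 0.05818316736361203 0.10849184451114108
plate holes in tool [[ 0.03819896 -0.01224344  0.157     ]
 [ 0.03827064  0.01237554  0.157     ]]
t 7.0167 shift [ 0.0453 -0.0905  0.0604] rot [-0.0109 -0.0014 -0.0766]
```

step_arm(targets=[{"tx":0.045,"ty":-0.09,"tz":0.0,"ax":-0.011,"ay":-0.001,"az":-0.077,"jaw":0.4},{"tx":0.045,"ty":-0.09,"tz":0.01,"ax":-0.011,"ay":-0.001,"az":-0.077,"jaw":0.4},{"tx":0.045,"ty":-0.09,"tz":0.02,"ax":-0.011,"ay":-0.001,"az":-0.077,"jaw":0.4},{"tx":0.045,"ty":-0.09,"tz":0.04,"ax":-0.011,"ay":-0.001,"az":-0.077,"jaw":0.4},{"tx":0.045,"ty":-0.09,"tz":0.06,"ax":-0.011,"ay":-0.001,"az":-0.077,"jaw":0.4},{"tx":0.045,"ty":-0.09,"tz":0.06,"ax":-0.011,"ay":-0.001,"az":-0.077,"jaw":0.4},{"tx":0.045,"ty":-0.09,"tz":0.06,"ax":-0.011,"ay":-0.001,"az":-0.077,"jaw":0.4}])

```text
t: 7.6
tool_pos: [0.5565, 0.345, 0.2495]
ee_rot: [[-0.936, -0.353, -0.001], [-0.353, 0.936, 0.0], [0.001, 0.001, -1.0]]
force: [-0.3, 0.8, 0.0]
finger_gap: 0.0584
gripper_force: 55.0
```

```bash
python3 - <<'E'
from h import *
fmt(state());go([.5569,.3441,.225],Rtool(200.5))
E
```

```text
t 7.6 pos [0.5565 0.345  0.2495] f [-0.3  0.8  0. ] gap 0.0584 q7 31.7
t 7.6 shift [-0.0001 -0.001   0.0245] rot [ 0.0007 -0.0013  0.0027]
```

step_arm(targets=[{"tx":0.0,"ty":-0.001,"tz":0.01,"ax":0.0,"ay":0.0,"az":0.003,"jaw":0.4},{"tx":0.0,"ty":-0.001,"tz":0.02,"ax":0.0,"ay":0.0,"az":0.003,"jaw":0.4},{"tx":0.0,"ty":-0.001,"tz":0.026,"ax":0.0,"ay":0.0,"az":0.003,"jaw":0.4},{"tx":0.0,"ty":-0.001,"tz":0.03,"ax":0.0,"ay":0.0,"az":0.003,"jaw":0.4},{"tx":0.0,"ty":-0.001,"tz":0.031,"ax":0.0,"ay":0.0,"az":0.003,"jaw":0.4},{"tx":0.0,"ty":-0.001,"tz":0.031,"ax":0.0,"ay":0.0,"az":0.003,"jaw":0.4}])

```text
t: 8.1
tool_pos: [0.5568, 0.3447, 0.2178]
ee_rot: [[-0.936, -0.351, -0.002], [-0.351, 0.936, 0.001], [0.002, 0.002, -1.0]]
force: [-0.6, -0.2, -1.3]
finger_gap: 0.0584
gripper_force: 55.1
```

step_arm(targets=[{"tx":0.0,"ty":0.0,"tz":0.001,"ax":0.0,"ay":0.002,"az":0.0,"jaw":0.4},{"tx":0.0,"ty":0.0,"tz":0.002,"ax":0.0,"ay":0.002,"az":0.0,"jaw":0.4},{"tx":0.0,"ty":0.0,"tz":0.003,"ax":0.0,"ay":0.002,"az":0.0,"jaw":0.4},{"tx":0.0,"ty":0.0,"tz":0.003,"ax":0.0,"ay":0.002,"az":0.0,"jaw":0.4}])

```text
t: 8.43
tool_pos: [0.5569, 0.3448, 0.2159]
ee_rot: [[-0.936, -0.351, -0.003], [-0.351, 0.936, 0.001], [0.002, 0.002, -1.0]]
force: [-0.7, -0.5, 2.9]
finger_gap: 0.0586
gripper_force: 55.6
```

step_arm(targets=[{"tx":0.0,"ty":0.0,"tz":0.001,"ax":0.0,"ay":0.0,"az":0.0,"jaw":0.4},{"tx":0.0,"ty":0.0,"tz":0.001,"ax":0.0,"ay":0.0,"az":0.0,"jaw":0.8},{"tx":0.0,"ty":0.0,"tz":0.001,"ax":0.0,"ay":0.0,"az":0.0,"jaw":1.0},{"tx":0.0,"ty":0.0,"tz":0.001,"ax":0.0,"ay":0.0,"az":0.0,"jaw":1.0},{"tx":0.0,"ty":0.0,"tz":0.001,"ax":0.0,"ay":0.0,"az":0.0,"jaw":1.0}])

```text
t: 8.85
tool_pos: [0.5569, 0.3446, 0.2142]
ee_rot: [[-0.936, -0.351, -0.003], [-0.351, 0.936, 0.001], [0.003, 0.002, -1.0]]
force: [-0.7, 1.0, 0.5]
finger_gap: 0.0853
gripper_force: 0.0
```

step_arm(targets=[{"tx":0.0,"ty":0.0,"tz":-0.02,"ax":0.0,"ay":0.0,"az":0.0,"jaw":1.0},{"tx":0.0,"ty":0.0,"tz":-0.06,"ax":0.0,"ay":0.0,"az":0.0,"jaw":1.0},{"tx":0.0,"ty":0.0,"tz":-0.1,"ax":0.0,"ay":0.0,"az":0.0,"jaw":1.0},{"tx":0.0,"ty":0.0,"tz":-0.12,"ax":0.0,"ay":0.0,"az":0.0,"jaw":1.0},{"tx":0.0,"ty":0.0,"tz":-0.12,"ax":0.0,"ay":0.0,"az":0.0,"jaw":1.0}])

```text
t: 9.27
tool_pos: [0.5577, 0.3458, 0.3393]
ee_rot: [[-0.936, -0.351, 0.002], [-0.351, 0.936, 0.005], [-0.004, 0.004, -1.0]]
force: [1.3, 1.2, -0.1]
finger_gap: 0.0855
gripper_force: 0.0
```

```bash
python3 - <<'E'
from h import *
im,c,s=snap('wrist','w5');fmt(s);print(proj(c,[.5564,.3439,.057]))
go([.5081,.0671,.30],Rtool(198))
E
```

```text
t 9.2667 pos [0.5577 0.3458 0.3393] f [ 1.3  1.2 -0.1] gap 0.0855 q7 37.0
[[273.3049108  203.89509906]]
t 9.3167 shift [ 0.1438 -0.243   0.0358] rot [0.0029 0.0012 0.0441]
```

View pics/w5.png

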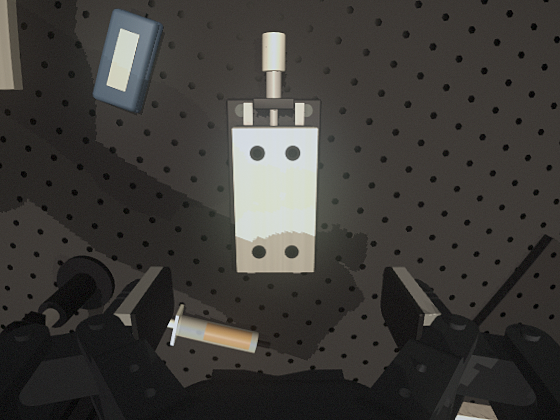

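Plate A sits flush on the carriage, with holes at (257,153), (292,153), (259,252) and (292,252). Next is plate B, using numeric measurements only from here.

step_arm(targets=[{"tx":0.144,"ty":-0.243,"tz":0.0,"ax":0.0,"ay":0.0,"az":0.044,"jaw":1.0},{"tx":0.144,"ty":-0.243,"tz":0.0,"ax":0.0,"ay":0.0,"az":0.044,"jaw":1.0},{"tx":0.144,"ty":-0.243,"tz":0.0,"ax":0.0,"ay":0.0,"az":0.044,"jaw":1.0},{"tx":0.144,"ty":-0.243,"tz":0.0,"ax":0.0,"ay":0.0,"az":0.044,"jaw":1.0},{"tx":0.144,"ty":-0.243,"tz":0.0,"ax":0.0,"ay":0.0,"az":0.044,"jaw":1.0},{"tx":0.144,"ty":-0.243,"tz":0.0,"ax":0.0,"ay":0.0,"az":0.044,"jaw":1.0},{"tx":0.144,"ty":-0.243,"tz":0.036,"ax":0.0,"ay":0.0,"az":0.044,"jaw":1.0},{"tx":0.144,"ty":-0.243,"tz":0.036,"ax":0.0,"ay":0.0,"az":0.044,"jaw":1.0},{"tx":0.144,"ty":-0.243,"tz":0.036,"ax":0.0,"ay":0.0,"az":0.044,"jaw":1.0}])

```text
t: 10.07
tool_pos: [0.5066, 0.0635, 0.2956]
ee_rot: [[-0.952, -0.306, -0.009], [-0.306, 0.952, -0.001], [0.009, 0.002, -1.0]]
force: [0.4, 0.7, 1.2]
finger_gap: 0.0854
gripper_force: 0.0
```

```bash
cat >> h.py <<'E'
def holes(im,guess,r):
    out=[]
    for x,y in np.round(guess).astype(int):
        w=im[y-r:y+r+1,x-r:x+r+1].astype(np.uint8);th=cv2.threshold(w,0,255,cv2.THRESH_BINARY_INV+cv2.THRESH_OTSU)[1]
        n,l,st,ce=cv2.connectedComponentsWithStats(th);k=min((i for i in range(1,n) if st[i,4]>15),key=lambda i:np.hypot(*(ce[i]-r)));out.append([x-r+ce[k][0],y-r+ce[k][1],st[k,4]])
    return np.array(out)
E
python3 - <<'E'
from h import *
im,c,s=snap('wrist','w6');fmt(s);im=cv2.cvtColor(im,6)
m=(im>150).astype(np.uint8);k=max(cv2.findContours(m,0,1)[0],key=cv2.contourArea);r=cv2.minAreaRect(k);print('blob',r)
y=np.radians(18);ex=np.array([np.cos(y),np.sin(y),0]);ey=np.array([-ex[1],ex[0],0]);B=np.array([.5081,.0671,.012])
g=proj(c,[B+a*.0375*ex+b*.0125*ey for a in(1,-1) for b in(1,-1)]);print(g)
h=holes(im,g,9);print(h)
X=onplane(c,h[:,:2],.012);d=X[0]+X[1]-X[2]-X[3];print(X.mean(0),np.degrees(np.arctan2(d[1],d[0])),np.linalg.norm(d)/2,np.linalg.norm(X[0]-X[1]))
# check of A from w5
s5=dict(tool_pos=np.array([.5577,.3458,.3393]),ee_rot=np.array([[-.936,-.351,.002],[-.351,.936,.005],[-.004,.004,-1]]))
i5=cv2.imread('pics/w5.png',0);X=onplane(cam('wrist',s5),holes(i5,np.array([[257,153],[292,153],[259,252],[292,252]]),12)[:,:2],.057)
d=X[2]+X[3]-X[0]-X[1];print('A on stage',X.mean(0),np.degrees(np.arctan2(d[1],d[0])),np.linalg.norm(d)/2)
E
```

```text
t 10.0667 pos [0.5066 0.0635 0.2956] f [0.4 0.7 1.2] gap 0.0854 q7 47.5
blob ((277.5, 208.5), (143.0, 85.0), 90.0)
[[296.33788116 260.63802049]
 [263.86495798 260.72034651]
 [297.65286244 163.35386264]
 [262.60489919 163.42583308]]
[[294.57352941 259.55882353 136.        ]
 [262.         259.86861314 137.        ]
 [295.2994012  162.17365269 167.        ]
 [260.175      162.41875    160.        ]]
[0.50782099 0.06537743 0.012     ] 18.23551594869462 0.07497827021361643 0.025056579774995782
A on stage [0.55589878 0.34467074 0.057     ] 20.713787220237815 0.07477330533719798
```

```bash
python3 - <<'E'
from h import *
go([.5078,.0654,.1755],Rtool(198.2))
E
```

```text
t 10.1167 shift [-0.001  -0.0009  0.1214] rot [ 0.0028 -0.0057 -0.0043]
```

step_arm(targets=[{"tx":-0.001,"ty":-0.001,"tz":0.035,"ax":0.003,"ay":-0.006,"az":-0.004,"jaw":1.0},{"tx":-0.001,"ty":-0.001,"tz":0.07,"ax":0.003,"ay":-0.006,"az":-0.004,"jaw":1.0},{"tx":-0.001,"ty":-0.001,"tz":0.095,"ax":0.003,"ay":-0.006,"az":-0.004,"jaw":1.0},{"tx":-0.001,"ty":-0.001,"tz":0.108,"ax":0.003,"ay":-0.006,"az":-0.004,"jaw":1.0},{"tx":-0.001,"ty":-0.001,"tz":0.108,"ax":0.003,"ay":-0.006,"az":-0.004,"jaw":1.0},{"tx":-0.001,"ty":-0.001,"tz":0.108,"ax":0.003,"ay":-0.006,"az":-0.004,"jaw":1.0},{"tx":-0.001,"ty":-0.001,"tz":0.108,"ax":0.003,"ay":-0.006,"az":-0.004,"jaw":1.0}])

```text
t: 10.7
tool_pos: [0.509, 0.0673, 0.1911]
ee_rot: [[-0.949, -0.315, 0.004], [-0.315, 0.949, 0.001], [-0.005, -0.001, -1.0]]
force: [0.0, -0.1, 0.2]
finger_gap: 0.0857
gripper_force: 0.0
```

```bash
python3 - <<'E'
from h import *
fmt(state());go([.5078,.0654,.1755],Rtool(198.2))
E
```

```text
t 10.7 pos [0.509  0.0673 0.1911] f [ 0.  -0.1  0.2] gap 0.0857 q7 33.0
t 10.7 shift [ 0.0018 -0.0015  0.0156] rot [-0.0006  0.0045  0.0025]
```

step_arm(targets=[{"tx":0.002,"ty":-0.0015,"tz":0.008,"ax":-0.001,"ay":0.0045,"az":0.0025,"jaw":1.0},{"tx":0.002,"ty":-0.0015,"tz":0.0155,"ax":-0.001,"ay":0.0045,"az":0.0025,"jaw":1.0},{"tx":0.002,"ty":-0.0015,"tz":0.0155,"ax":-0.001,"ay":0.0045,"az":0.0025,"jaw":1.0},{"tx":0.002,"ty":-0.0015,"tz":0.0155,"ax":-0.001,"ay":0.0045,"az":0.0025,"jaw":1.0},{"tx":0.002,"ty":-0.0015,"tz":0.0155,"ax":-0.001,"ay":0.0045,"az":0.0025,"jaw":0.4},{"tx":0.002,"ty":-0.0015,"tz":0.0155,"ax":-0.001,"ay":0.0045,"az":0.0025,"jaw":0.4},{"tx":0.002,"ty":-0.0015,"tz":0.0155,"ax":-0.001,"ay":0.0045,"az":0.0025,"jaw":0.4},{"tx":0.002,"ty":-0.0015,"tz":0.0155,"ax":-0.001,"ay":0.0045,"az":0.0025,"jaw":0.4},{"tx":0.002,"ty":-0.0015,"tz":0.0155,"ax":-0.001,"ay":0.0045,"az":0.0025,"jaw":0.4}], grip_force=55)

```text
t: 11.45
tool_pos: [0.5071, 0.064, 0.1754]
ee_rot: [[-0.95, -0.311, -0.0], [-0.311, 0.95, -0.001], [0.001, -0.001, -1.0]]
force: [-2.2, -0.6, 9.4]
finger_gap: 0.0583
gripper_force: 56.9
```

step_arm(targets=[{"tx":0.0,"ty":0.0,"tz":-0.005,"ax":0.0,"ay":0.0,"az":0.0,"jaw":0.4},{"tx":0.0,"ty":0.0,"tz":-0.015,"ax":0.0,"ay":0.0,"az":0.0,"jaw":0.4},{"tx":0.0,"ty":0.0,"tz":-0.04,"ax":0.0,"ay":0.0,"az":0.0,"jaw":0.4},{"tx":0.0,"ty":0.0,"tz":-0.08,"ax":0.0,"ay":0.0,"az":0.0,"jaw":0.4},{"tx":0.0,"ty":0.0,"tz":-0.12,"ax":0.0,"ay":0.0,"az":0.0,"jaw":0.4},{"tx":0.0,"ty":0.0,"tz":-0.14,"ax":0.0,"ay":0.0,"az":0.0,"jaw":0.4},{"tx":0.0,"ty":0.0,"tz":-0.14,"ax":0.0,"ay":0.0,"az":0.0,"jaw":0.4},{"tx":0.0,"ty":0.0,"tz":-0.14,"ax":0.0,"ay":0.0,"az":0.0,"jaw":0.4}])

```text
t: 12.12
tool_pos: [0.5073, 0.0634, 0.3154]
ee_rot: [[-0.951, -0.31, 0.001], [-0.31, 0.951, -0.001], [-0.0, -0.001, -1.0]]
force: [-0.0, -0.6, -4.4]
finger_gap: 0.0577
gripper_force: 60.3
```

```bash
python3 - <<'E'
from h import *
im,c,s=snap('wrist','w7');fmt(s);im=cv2.cvtColor(im,6)
p=camera_params('wrist');T=np.array(p['T_tool_cam']);ct=(c[0],c[1],T[:3,:3].T,-T[:3,:3].T@T[:3,3])
h=holes(im,np.array([[243,200],[310,200]]),20);print(h)
for z in(.157,.161,.165):
    X=onplane(ct,h[:,:2],z);print(z,X.round(4),np.linalg.norm(X[0]-X[1]))
go([.5564,.3441,.30],Rtool(200.5))
E
```

```text
t 12.1167 pos [0.5073 0.0634 0.3154] f [-0.  -0.6 -4.4] gap 0.0577 q7 50.0
[[244.22184874 199.31932773 595.        ]
 [309.19565217 199.17558528 598.        ]]
0.157 [[ 0.0384 -0.0118  0.157 ]
 [ 0.0385  0.012   0.157 ]] 0.02372655410183443
0.161 [[ 0.0374 -0.0121  0.161 ]
 [ 0.0374  0.0123  0.161 ]] 0.02448050772621451
0.165 [[ 0.0363 -0.0125  0.165 ]
 [ 0.0364  0.0127  0.165 ]] 0.025234461350594595
t 12.1667 shift [-0.1341  0.2517  0.0138] rot [-0.0008 -0.002  -0.0425]
```

step_arm(targets=[{"tx":-0.134,"ty":0.252,"tz":-0.01,"ax":0.0,"ay":-0.002,"az":-0.043,"jaw":0.4},{"tx":-0.134,"ty":0.252,"tz":-0.01,"ax":0.0,"ay":-0.002,"az":-0.043,"jaw":0.4},{"tx":-0.134,"ty":0.252,"tz":-0.01,"ax":0.0,"ay":-0.002,"az":-0.043,"jaw":0.4},{"tx":-0.134,"ty":0.252,"tz":-0.01,"ax":0.0,"ay":-0.002,"az":-0.043,"jaw":0.4},{"tx":-0.134,"ty":0.252,"tz":-0.01,"ax":0.0,"ay":-0.002,"az":-0.043,"jaw":0.4},{"tx":-0.134,"ty":0.252,"tz":-0.01,"ax":0.0,"ay":-0.002,"az":-0.043,"jaw":0.4},{"tx":-0.134,"ty":0.252,"tz":0.0,"ax":0.0,"ay":-0.002,"az":-0.043,"jaw":0.4},{"tx":-0.134,"ty":0.252,"tz":0.03,"ax":0.0,"ay":-0.002,"az":-0.043,"jaw":0.4},{"tx":-0.134,"ty":0.252,"tz":0.055,"ax":0.0,"ay":-0.002,"az":-0.043,"jaw":0.4},{"tx":-0.134,"ty":0.252,"tz":0.055,"ax":0.0,"ay":-0.002,"az":-0.043,"jaw":0.4}])

```text
t: 13.0
tool_pos: [0.5545, 0.3442, 0.2523]
ee_rot: [[-0.935, -0.353, -0.008], [-0.353, 0.935, -0.007], [0.009, -0.003, -1.0]]
force: [0.0, -1.5, -3.8]
finger_gap: 0.0576
gripper_force: 60.7
```

step_arm(targets=[{"tx":0.0,"ty":0.0,"tz":0.0,"ax":0.0,"ay":0.0,"az":0.0,"jaw":0.4},{"tx":0.0,"ty":0.0,"tz":0.0,"ax":0.0,"ay":0.0,"az":0.0,"jaw":0.4}])

```text
t: 13.17
tool_pos: [0.5562, 0.3451, 0.2593]
ee_rot: [[-0.936, -0.352, -0.001], [-0.352, 0.936, -0.0], [0.001, -0.0, -1.0]]
force: [0.3, -0.3, -2.6]
finger_gap: 0.058
gripper_force: 60.7
```

```bash
python3 - <<'E'
from h import *
fmt(state());go([.5554,.3440,.237],Rtool(200.5))
E
```

```text
t 13.1667 pos [0.5562 0.3451 0.2593] f [ 0.3 -0.3 -2.6] gap 0.058 q7 32.5
t 13.1667 shift [ 0.0011 -0.0008  0.0223] rot [-0.0001 -0.0006  0.0015]
```

step_arm(targets=[{"tx":0.001,"ty":-0.0008,"tz":0.01,"ax":0.0,"ay":0.0,"az":0.0015,"jaw":0.4},{"tx":0.001,"ty":-0.0008,"tz":0.018,"ax":0.0,"ay":0.0,"az":0.0015,"jaw":0.4},{"tx":0.001,"ty":-0.0008,"tz":0.022,"ax":0.0,"ay":0.0,"az":0.0015,"jaw":0.4},{"tx":0.001,"ty":-0.0008,"tz":0.024,"ax":0.0,"ay":0.0,"az":0.0015,"jaw":0.4},{"tx":0.001,"ty":-0.0008,"tz":0.024,"ax":0.0,"ay":0.0,"az":0.0015,"jaw":0.4},{"tx":0.001,"ty":-0.0008,"tz":0.024,"ax":0.0,"ay":0.0,"az":0.0015,"jaw":0.4}])

```text
t: 13.67
tool_pos: [0.5557, 0.344, 0.2355]
ee_rot: [[-0.937, -0.35, 0.001], [-0.35, 0.937, 0.0], [-0.001, -0.0, -1.0]]
force: [0.2, -0.4, -2.2]
finger_gap: 0.0577
gripper_force: 60.7
```

```bash
python3 - <<'E'
from h import *
fmt(state());go([.5554,.3440,.2325],Rtool(200.5))
E
```

```text
t 13.6667 pos [0.5557 0.344  0.2355] f [ 0.2 -0.4 -2.2] gap 0.0577 q7 30.9
t 13.6667 shift [0.0003 0.0001 0.003 ] rot [-0.      0.0006 -0.0003]
```

step_arm(targets=[{"tx":0.0,"ty":0.0,"tz":0.001,"ax":0.0,"ay":0.0,"az":0.0,"jaw":0.4},{"tx":0.0,"ty":0.0,"tz":0.002,"ax":0.0,"ay":0.0,"az":0.0,"jaw":0.4},{"tx":0.0,"ty":0.0,"tz":0.003,"ax":0.0,"ay":0.0,"az":0.0,"jaw":0.4},{"tx":0.0,"ty":0.0,"tz":0.003,"ax":0.0,"ay":0.0,"az":0.0,"jaw":0.4}])

```text
t: 14.0
tool_pos: [0.5557, 0.344, 0.2326]
ee_rot: [[-0.937, -0.35, 0.001], [-0.35, 0.937, 0.0], [-0.001, -0.0, -1.0]]
force: [-0.0, -0.8, -0.3]
finger_gap: 0.0577
gripper_force: 61.0
```

step_arm(targets=[{"tx":0.0,"ty":0.0,"tz":0.0005,"ax":0.0,"ay":0.0,"az":0.0,"jaw":0.4},{"tx":0.0,"ty":0.0,"tz":0.001,"ax":0.0,"ay":0.0,"az":0.0,"jaw":0.4},{"tx":0.0,"ty":0.0,"tz":0.001,"ax":0.0,"ay":0.0,"az":0.0,"jaw":0.4}])

```text
t: 14.25
tool_pos: [0.5556, 0.3441, 0.2326]
ee_rot: [[-0.937, -0.35, 0.002], [-0.35, 0.937, -0.0], [-0.001, -0.001, -1.0]]
force: [-2.5, -2.5, 9.2]
finger_gap: 0.058
gripper_force: 62.1
```

Firm contact at 9 N, so I release, retreat and check.

step_arm(targets=[{"tx":0.0,"ty":0.0,"tz":-0.0005,"ax":0.0,"ay":0.0,"az":0.0,"jaw":0.4},{"tx":0.0,"ty":0.0,"tz":-0.0005,"ax":0.0,"ay":0.0,"az":0.0,"jaw":0.8},{"tx":0.0,"ty":0.0,"tz":-0.0005,"ax":0.0,"ay":0.0,"az":0.0,"jaw":1.0},{"tx":0.0,"ty":0.0,"tz":-0.0005,"ax":0.0,"ay":0.0,"az":0.0,"jaw":1.0},{"tx":0.0,"ty":0.0,"tz":-0.0005,"ax":0.0,"ay":0.0,"az":0.0,"jaw":1.0}])

```text
t: 14.67
tool_pos: [0.5557, 0.3441, 0.2318]
ee_rot: [[-0.937, -0.35, 0.0], [-0.35, 0.937, 0.0], [-0.0, 0.0, -1.0]]
force: [-0.1, -0.6, -0.3]
finger_gap: 0.0854
gripper_force: 0.0
```

step_arm(targets=[{"tx":0.0,"ty":0.0,"tz":-0.02,"ax":0.0,"ay":0.0,"az":0.0,"jaw":1.0},{"tx":0.0,"ty":0.0,"tz":-0.06,"ax":0.0,"ay":0.0,"az":0.0,"jaw":1.0},{"tx":0.0,"ty":0.0,"tz":-0.1,"ax":0.0,"ay":0.0,"az":0.0,"jaw":1.0},{"tx":0.0,"ty":0.0,"tz":-0.12,"ax":0.0,"ay":0.0,"az":0.0,"jaw":1.0},{"tx":0.0,"ty":0.0,"tz":-0.12,"ax":0.0,"ay":0.0,"az":0.0,"jaw":1.0},{"tx":0.0,"ty":0.0,"tz":-0.12,"ax":0.0,"ay":0.0,"az":0.0,"jaw":1.0},{"tx":0.0,"ty":0.0,"tz":-0.12,"ax":0.0,"ay":0.0,"az":0.0,"jaw":1.0}])

```text
t: 15.25
tool_pos: [0.5555, 0.3435, 0.3511]
ee_rot: [[-0.937, -0.35, 0.0], [-0.35, 0.937, -0.001], [0.0, -0.001, -1.0]]
force: [-0.1, -0.0, -0.5]
finger_gap: 0.0856
gripper_force: 0.0
```

```bash
python3 - <<'E'
from h import *
im,c,s=snap('wrist','w8');fmt(s);im=cv2.cvtColor(im,6)
y=np.radians(20.5);ex=np.array([np.cos(y),np.sin(y),0]);ey=np.array([-ex[1],ex[0],0]);B=np.array([.5562,.3443,.069])
g=proj(c,[B+a*.0375*ex+b*.0125*ey for a in(1,-1) for b in(1,-1)]);h=holes(im,g,10);print(g.round(1),h.round(1))
X=onplane(c,h[:,:2],.069);d=X[0]+X[1]-X[2]-X[3];print(X.mean(0),np.degrees(np.arctan2(d[1],d[0])),np.linalg.norm(d)/2,np.linalg.norm(X[0]-X[1]),np.linalg.norm(X[2]-X[3]))
E
```

```text
t 15.25 pos [0.5555 0.3435 0.3511] f [-0.1 -0.  -0.5] gap 0.0856 q7 38.0
[[294.1 256.5]
 [261.4 256.4]
 [295.6 158.1]
 [260.1 158.1]] [[294.3 256.9 146. ]
 [261.6 257.  148. ]
 [295.5 158.8 171. ]
 [259.9 158.9 177. ]]
[0.55663035 0.34448802 0.069     ] 20.69829995281747 0.07487231537380994 0.02497539968625385 0.025082609256304834
```

```bash
python3 -c "
from plant import *
print(sign_off())"
```

```text
the job is handed in; nothing more can be done
None
```

Both plates lie flat on the carriage, B on A. By wrist camera they are within about 1 mm and 0.3° of it. The vice jaw backed off before I took plate A out. I handed the job in at about 15 s; `sign_off` gave no verdict, and I did not re-check the jaw or the bystanders at the end.

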